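# Right a fallen reagent bottle against the tiled wall

## Robot

A 6-joint arm with a two-finger parallel gripper is mounted at the origin on the work surface. World frame = base frame: x ahead of the robot, y to its left, z up, the work surface at z = 0. Lengths are in m, angles in rad, forces in N, time in s.
With the tool pointing down it reaches from about 0.3 to 1 m from the base axis. Payload 5.1 kg.
Tool frame: the origin (TCP) lies between the finger pads; the fingertips stand manip.tcp_to_tips ahead of it and the grasp point (between the pads) lies 8 mm behind it (manip.tcp_to_tips is the distance from the TCP to the fingertips, in m); z points along the fingers, y is the direction in which the jaws open and shut (so a half turn about z gives the same grasp; the last joint's range is limited). The gripper opens to 95 mm and grips with 3 to 60 N. Pads are 20 mm wide; open, the fingers measure 119 mm over their backs; the gripper's body (75 mm by 180 mm) begins 59 mm behind the grasp point.
Start: joints at [-1.303, 0.124, 1.65, -0, 1.367, -0.083], TCP at [0.223, -0.61, 0.226] pointing down, gripper open.
Joint ranges: [-2.61, 2.61], [-1.02, 2.33], [0.03, 2.71], [-1.35, 4.49], [0.32, 2.68], [-2.91, 2.91]. Speed limits (rad/s): [2.57, 2.57, 3.14, 3.14, 3.14, 3.14].

## Interface

Orientations are given as a rotation vector (axis times angle).
In Python, from station import manip, effector, kinematics, readout, imaging, workorder, spot_in, silhouettes gives the robot as it stands. The module is installed in compiled form; this text tells all that it offers. Calls block until the motion is done:
- manip.movep(position, orientation): joint-space move of the TCP to a pose.
- manip.line_to(position, v=0.15, frame=None): straight line of the TCP; frame=None keeps the orientation; v is the mean speed in m/s.
- manip.move_joints(angles): joint-space move.
- effector.grip(opening, newtons=None): opening from 0.0 (shut) to 1.0 (fully open); newtons is the grip in N (None keeps the last); returns when the fingers have stopped.
- manip.pause(seconds).
- kinematics.inverse_kinematics(position, orientation): joint angles nearest the present ones, or None.
- readout.get_state(): the state.
- imaging.capture(name): name is "scene" or "top" or "wrist"; returns (picture, depth): 480x640x3 uint8, red, green, blue; 480x640 float32, m along the optical axis (not along the pixel's ray), 0 where there is no reading.
- imaging.camera_model(name): a dict with "intrinsics" (3x3 intrinsics, pixels), "rvec" (rotation vector, rad) and "tvec" (3), from world to camera coordinates, as OpenCV has them; the wrist camera has in their place "tool_from_camera" (4x4, takes a point from camera to tool coordinates, whose origin is the TCP and whose axes are the flange's). Camera axes: x right, y down, z forward; pixel columns grow to the right and rows downward; lengths in m; the calibration is good to about 2 mm. The wrist camera is an equidistant fisheye: a pixel r from the principal point sees the ray r / f radians off the axis. A picture is of the moment at which its call begins: read the wrist's pose just before it. camera_model takes no time and is no camera call.
A pose or a line that the arm cannot do raises manip.PlanningError and nothing moves.
- workorder.finish_job(): hands the job in, once; it reports no verdict.
Trained networks look in the newest picture that a camera, given by its name, has taken for a name from the list of things; names that differ only in an ending like _2 or _b are one class to them, and where a whole thing is asked for, a point or a joint stands for the part that bears it (a point fixed in the world has none). Each returns a list of dicts, best first, with "conf" (0 to 1); they miss things now and then, are a little off and sometimes report something else, mostly with a low value. They report only what shows in the picture. A call takes as long as a camera call.
- spot_in(camera, thing): "centre" ([column, row] in pixels, amid what is visible of it).
- silhouettes(camera, thing): "mask" (480x640 bool, what is visible of it) and "centre" ([column, row] in pixels, amid what is visible of it).
The state is a dict: "clock": time; "joint_positions": joint angles; "dq": joint speeds; "tau": joint torques, N m; "tool_pos": TCP position; "eef_rot": TCP orientation; "force": force on the tool from outside, world axes, zero at the start; "ft_torque": the same for the moment, N m; "opening": opening from 0.0 (shut) to 1.0 (fully open).
Only numpy, scipy, OpenCV 4.12 (cv2) and the standard library are available. Lean on these libraries where they do the work, as an engineer would, in place of code of your own. Each camera call takes 0.05 s, during which the arm holds its last target.

## Task

The square reagent bottle has fallen over in front of the low tiled wall. Take it by its cap and slide it along the bench until its foot is pressed against the wall, then push its top end up and over towards the wall, the foot staying on the bench and pressed to the wall the whole way, until it stands; press it upright and flat against the wall for a moment and let go. Be gentle: do not lift the bottle off the bench, let it drop, or push hard on the wall, and leave the jar, beaker and rack alone.

Things in the scene. Friction and masses are not known exactly. Their poses are not given: they have to be found in the camera images.
- wall: Low wall faced with white tiles, fixed to the bench: 560 mm long, 140 mm high, 55 mm thick. Origin at bench level in the middle of the face that looks at the bottle; x points level out of that face towards the bottle, y level along the face, z up. The tiles are old: a push of 2 to 10 N is right, over 25 N cracks them. A hard push also makes the foot stick to the tiles (friction 0.5 to 0.7) instead of sliding down.
- bottle_center (a point): Middle of the square amber bottle (half-way along it, on its axis): 200 mm long in all, 0.3 to 0.65 kg. x points along the bottle from foot to cap, y and z square to its flat sides. It starts lying on a flat side with x roughly along the wall's x, foot towards the wall; standing, x points up.
- bottle_cap (a point): Middle of the bottle's black screw cap, on the bottle's axis, 180 mm from the foot face; the cap is a round cylinder 44 mm in diameter and 40 mm long, 160 to 200 mm from the foot face. Held lightly between two fingers it turns like a hinge, and may creep a centimetre between them meanwhile. Same axes as bottle_center.
- bottle_foot (a point): Middle of the bottle's flat square foot face, 80 mm by 80 mm; the body is 80 mm square from the foot to 125 mm along, then tapers to a neck 36 mm in diameter, bare from 143 to 160 mm. While the bottle is tipped up against the wall, the foot's lower edge slides out over the bench as its upper edge slides down the wall. Same axes as bottle_center.
- jar: Bystander: round glass jar with a metal lid, 66 mm in diameter, 110 mm high, standing near the wall about 150 mm to one side of the bottle. Origin at the centre of its underside, z up.
- beaker: Bystander: open glass beaker, 72 mm across, 90 mm high, standing near the wall about 150 mm to one side of the bottle. Origin at the centre of its underside, z up.
- rack: Bystander: wooden test-tube rack 220 mm long (its y), 70 mm wide, 93 mm high, with tubes up to 140 mm high, standing well away from the wall beyond the bottle's cap. Origin at the centre of its underside, z up.

How it is judged:
By the outcome, as a careful person would: the job done as asked, in the order asked, and still so for the second after the job is handed in, with the robot touching nothing.
It also fails if it takes over 64 s, if anything falls off the work surface, if the arm or the gripper's body presses on something with over 40 N, if the wrist force passes 120 N, or if a joint passes its speed limit or range.

## Working session

There is one attempt and no reset: what is moved stays moved. The work goes in short steps, each a Python script; the robot and the scene stay as the last script left them, time stands still between calls to the robot, and variables do not carry over. Pictures are saved under pics/ and viewed, and the job is handed in when it is done.

```bash
mkdir -p pics; ls; python3 - <<'E'
from station import manip, effector, kinematics, readout, imaging, workorder, spot_in, silhouettes
import cv2, numpy as np
s=readout.get_state(); print(s, manip.tcp_to_tips)
for c in ["scene","top"]:
    p,d=imaging.capture(c)
    cv2.imwrite(f"pics/{c}0.png",p[:,:,::-1]); np.save(f"{c}0.npy",d)
    m=imaging.camera_model(c); print(c,m)
    for t in ["wall","bottle_center","bottle_cap","bottle_foot","jar","beaker","rack"]:
        r=spot_in(c,t); print(t,[(round(x["conf"],2),np.round(x["centre"])) for x in r[:2]])
print(imaging.camera_model("wrist"))
E
```

```text
pics
{'clock': 0.0, 'joint_positions': array([-1.30260078e+00,  1.24481781e-01,  1.65167832e+00,  2.41292921e-05,
        1.36748341e+00, -8.26035939e-02]), 'dq': array([-0.00087619, -0.00047684,  0.0005984 ,  0.00111152,  0.00194539,
        0.00013567]), 'tau': array([ 8.81646665e-04, -4.17603493e+01, -3.59929097e+01,  7.76818371e-02,
        4.92224924e-02, -1.51911804e-04]), 'tool_pos': array([ 0.2231835 , -0.60982306,  0.22439956]), 'eef_rot': array([-3.09137933e+00, -5.47848620e-01,  2.61387839e-04]), 'force': array([ 0.13714809,  0.08834197, -0.53874082]), 'ft_torque': array([ 0.00073365, -0.00357891, -0.03752576]), 'opening': 0.9967676345135599} 0.011
scene {'intrinsics': array([[595.47663817,   0.        , 316.16476804],
       [  0.        , 595.47663817, 242.35938051],
       [  0.        ,   0.        ,   1.        ]]), 'rvec': array([ 1.00673653,  2.27641212, -1.18996803]), 'tvec': array([ 0.46216993, -0.17288131,  1.31234872])}
wall [(0.55, array([461., 335.]))]
bottle_center [(0.74, array([405., 262.]))]
bottle_cap [(0.64, array([408., 264.]))]
bottle_foot [(0.79, arra
[... 481 characters left out ...]
rray([256., 278.]))]
bottle_foot [(0.68, array([255., 279.]))]
jar [(0.92, array([213., 169.]))]
beaker [(0.92, array([205., 344.]))]
rack [(0.88, array([483., 261.]))]
{'intrinsics': array([[371.64829954,   0.        , 320.35568318],
       [  0.        , 371.64829954, 237.72891854],
       [  0.        ,   0.        ,   1.        ]]), 'tool_from_camera': array([[ 7.26226098e-04, -9.72592745e-01, -2.32514140e-01,
         6.51311783e-02],
       [ 9.99999434e-01,  5.25471130e-04,  9.25347069e-04,
         9.82883682e-04],
       [-7.77806378e-04, -2.32514680e-01,  9.72592576e-01,
        -1.58942617e-01],
       [ 0.00000000e+00,  0.00000000e+00,  0.00000000e+00,
         1.00000000e+00]])}
```

View pics/scene0.png

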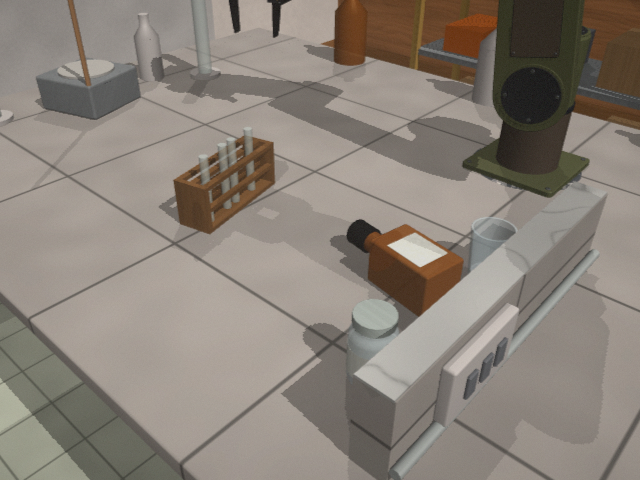

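View pics/top0.png

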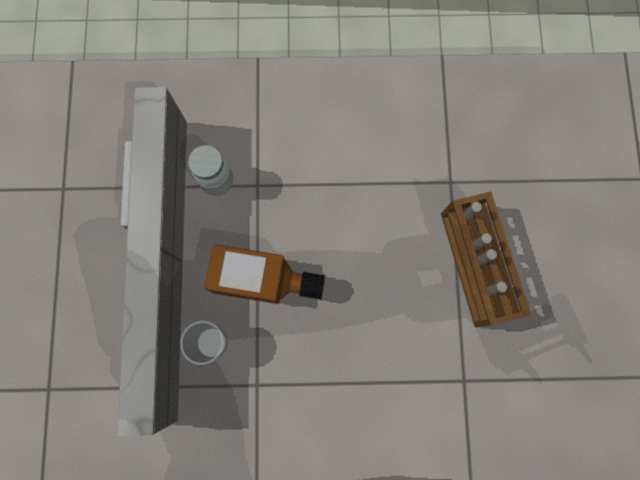

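The top view shows the wall face at about column 180. The bottle lies with its foot at about (208,268) and its cap at (313,286). The jar is at (208,165), the beaker at (203,343) and the rack at (485,260). Next I'll turn these into metric poses.

```bash
cat > h.py <<'E'
from station import manip, effector, kinematics, readout, imaging, workorder, spot_in, silhouettes
import cv2, numpy as np
from scipy.spatial.transform import Rotation as R
def cloud(c,d):
    m=imaging.camera_model(c);K=m["intrinsics"];Rm=cv2.Rodrigues(m["rvec"])[0]
    v,u=np.mgrid[:480,:640]
    P=np.stack([(u-K[0,2])/K[0,0]*d,(v-K[1,2])/K[1,1]*d,d],-1)
    W=(P-m["tvec"])@Rm
    W[d<=0]=np.nan
    return W
E
python3 - <<'E'
from h import *
for c in ["top","scene"]:
    p,d=imaging.capture(c); W=cloud(c,d)
    print(c)
    for t in ["wall","bottle_center","bottle_cap","jar","beaker","rack"]:
        for x in silhouettes(c,t)[:1]:
            Q=W[x["mask"]];Q=Q[~np.isnan(Q[:,0])]
            print(t,round(x["conf"],2),x["mask"].sum(),"pct2",np.round(np.percentile(Q,2,0),3),"98",np.round(np.percentile(Q,98,0),3))
            np.save(f"m_{c}_{t}.npy",x["mask"])
            top=Q[Q[:,2]>np.percentile(Q[:,2],98)-0.012]
            if t!="bottle_cap":
                r=cv2.minAreaRect((top[:,:2]*1000).astype(np.float32)); print("  toprect mm",np.round(r[0],1),np.round(r[1],1),round(r[2],1),"z",np.median(top[:,2]).round(4))
    np.save(f"W_{c}.npy",W)
    z=W[...,2]; print("bench z", np.nanmedian(z[np.abs(z)<.02]))
E
```

```text
top
wall 0.85 19852 pct2 [0.286 0.187 0.008] 98 [0.825 0.253 0.146]
  toprect mm [557.3 215.1] [ 57.4 562.8] 89.9 z 0.1434
bottle_center 0.64 4847 pct2 [ 0.483 -0.066  0.002] 98 [0.569 0.123 0.084]
  toprect mm [527.5  59.2] [132.6  80.2] 79.6 z 0.081
bottle_cap 0.57 4737 pct2 [ 0.483 -0.066  0.035] 98 [0.568 0.121 0.084]
jar 0.93 1593 pct2 [0.684 0.094 0.014] 98 [0.739 0.151 0.114]
  toprect mm [716.  125.7] [56.6 56. ] 21.0 z 0.1108
beaker 0.98 1628 pct2 [0.38  0.097 0.003] 98 [0.443 0.162 0.093]
  toprect mm [411.6 129.6] [70.  69.7] 89.2 z 0.0903
rack 0.94 7363 pct2 [ 0.438 -0.408  0.002] 98 [ 0.647 -0.303  0.14 ]
  toprect mm [ 554.  -339.2] [150.   17.4] 13.0 z 0.1394
bench z 0.0009854211738222285
scene
wall 0.62 29795 pct2 [0.305 0.191 0.024] 98 [0.841 0.263 0.143]
  toprect mm [559.3 214.7] [ 56.9 566.1] 89.9 z 0.1415
bottle_center 0.57 6459 pct2 [ 0.495 -0.067  0.003] 98 [0.581 0.128 0.081]
  toprect mm [578.9 118.9] [286.8 127. ] 50.3 z 0.0788
jar 0.56 2802 pct2 [0.696 0.102 0.009] 98 [0.754 0.156 0.111]
  toprect mm [761.3 160.1] [162.5  57.3] 39.2 z 0.1091
beaker 0.96 1620 pct2 [0.283 0.094 0.   ] 98 [0.489 0.188 0.139]
  toprect mm [535.7 188.8] [110.4   3.2] 0.3 z 0.1414
rack 0.81 6423 pct2 [ 0.442 -0.398  0.001] 98 [ 0.661 -0.299  0.136]
  toprect mm [ 559.  -338.2] [151.8  18.1] 13.3 z 0.1333
bench z -0.0011847293089422444
```

```bash
python3 - <<'E'
from h import *
W=np.load("W_top.npy"); m=np.load("m_top_wall.npy")
Q=W[m];Q=Q[(Q[:,2]>.03)&(Q[:,2]<.125)&(Q[:,1]<.21)]
for k in range(5):
    a=np.polyfit(Q[:,0],Q[:,1],1); r=Q[:,1]-np.polyval(a,Q[:,0]); Q=Q[abs(r)<max(.003,2*r.std())]
print("face y at x=.55",np.polyval(a,.55),"slope",a[0],len(Q),r.std())
for c in["top","scene"]:
    W=np.load(f"W_{c}.npy")
    m=np.zeros((480,640),bool)
    sel=(W[...,0]>.46)&(W[...,0]<.60)&(W[...,1]>-.1)&(W[...,1]<.15)&(W[...,2]>.008)
    Q=W[sel]
    T=Q[(Q[:,2]>.072)&(Q[:,2]<.09)]
    r=cv2.minAreaRect((T[:,:2]*1000).astype(np.float32)); print(c,"top",np.round(r,1) if 0 else r, np.round(cv2.boxPoints(r)), T[:,2].mean())
    # axis
    dir=np.array([np.cos(0),0])
    box=cv2.boxPoints(r); 
    e=box[1]-box[0]; e2=box[2]-box[1]
    ax=e if np.linalg.norm(e)>np.linalg.norm(e2) else e2; ax/=np.linalg.norm(ax); ax*=-np.sign(ax[1])
    print("axis",ax, "yaw from -y deg",np.degrees(np.arctan2(ax[0],-ax[1])))
    s=(Q[:,:2]*1000-r[0])@ax; n=(Q[:,:2]*1000-r[0])@np.array([-ax[1],ax[0]])
    print("extent",np.percentile(s,[.5,99.5]),s.min(),s.max())
    for lo in range(-80,140,10):
        k=(s>lo)&(s<lo+10)
        if k.sum()>5: print(lo,k.sum(),np.round(np.percentile(n[k],[2,50,98]),1),"z",np.round(np.percentile(Q[k,2]*1000,[2,98])))
E
```

```text
face y at x=.55 0.18771496840560437 slope -0.001558643929553308 4896 0.0004262594728012675
top top ((527.4903564453125, 59.18284606933594), (132.66810607910156, 80.21116638183594), 79.56123352050781) [[476.   1.]
 [555. -13.]
 [579. 117.]
 [500. 132.]] 0.08090531734615115
axis [-0.18118502 -0.98344904] yaw from -y deg -10.438791
extent [-64.51200518 132.31566733] -66.3340723504272 133.8537655441714
-70 141 [-39.7  -2.8  36.4] z [69. 83.]
-60 289 [-39.9  -2.1  37.5] z [48. 84.]
-50 282 [-39.9  -3.7  38.2] z [39. 84.]
-40 282 [-39.8  -1.6  38.2] z [44. 85.]
-30 282 [-39.9  -3.5  37.8] z [39. 85.]
-20 283 [-39.9  -2.9  37.4] z [45. 85.]
-10 290 [-39.9  -2.8  37.7] z [40. 84.]
0 287 [-39.9  -3.3  37.6] z [38. 85.]
10 279 [-39.9  -2.6  37.5] z [45. 84.]
20 291 [-39.8  -2.7  37.9] z [39. 85.]
30 288 [-39.9  -2.7  38.2] z [46. 84.]
40 285 [-39.9  -3.3  38.3] z [34. 84.]
50 313 [-39.6  -3.5  36.9] z [32. 84.]
60 231 [-32.5  -4.   30.6] z [43. 77.]
70 143 [-21.4  -1.5  20.5] z [43. 67.]
80 119 [-17.3  -1.8  16.7] z [44. 61.]
90 129 [-21.4  -1.9  19.5] z [45. 65.]
100 143 [-21.1  -2.3  19.7] z
[... 527 characters left out ...]
410 [-34.3  36.4  40.9] z [11. 81.]
-40 415 [-34.4  35.3  40.9] z [11. 81.]
-30 395 [-34.7  36.9  40.5] z [11. 81.]
-20 379 [-35.2  36.7  40.7] z [12. 81.]
-10 378 [-33.8  36.8  40.8] z [12. 81.]
0 368 [-35.8  35.4  40.7] z [11. 81.]
10 365 [-34.1  36.9  40.5] z [11. 81.]
20 346 [-34.3  35.8  40.9] z [12. 81.]
30 332 [-34.1  36.4  40.7] z [12. 80.]
40 347 [-33.9  37.3  40.9] z [11. 80.]
50 321 [-35.   34.5  40.6] z [12. 80.]
60 47 [-37.8  37.2  39.2] z [15. 79.]
80 39 [-8.  15.3 18.6] z [31. 58.]
90 170 [-16.1  10.6  21.9] z [23. 61.]
100 130 [-11.7  13.9  22.1] z [27. 61.]
110 121 [-11.1  15.   21.6] z [27. 62.]
120 122 [-12.6  14.9  22.3] z [30. 61.]
130 109 [-11.9  15.   22.3] z [27. 61.]
```

Both cameras give about the same result:
- **Wall:** its face is at y≈0.1875, parallel to the base x axis.
- **Bottle:** the foot is at about (0.541, 0.125) and the cap at about (0.5085, -0.052). It is turned 10.4° from the wall normal.

I'll move above the cap and check with the wrist camera.

```bash
cat >> h.py <<'E'
def rot(yaw,flip=1):
    # bottle axis (foot->cap) = (sin(yaw), -cos(yaw)); tool x = -flip*axis
    a=np.array([np.sin(yaw),-np.cos(yaw),0]); x=-flip*a; z=np.array([0,0,-1.]); y=np.cross(z,x)
    return R.from_matrix(np.stack([x,y,z],1)).as_rotvec()
Y0=np.radians(-10.4)
E
python3 - <<'E'
from h import *
for f in(1,-1):
    for (p,y) in [((.5085,-.052,.25),Y0),((.533,.1475,.172),0.)]:
        print(f,kinematics.inverse_kinematics(np.array(p),rot(y,f)))
f=1
if kinematics.inverse_kinematics(np.array([.533,.1475,.172]),rot(0,1)) is None: f=-1
print("flip",f)
manip.movep(np.array([.5085,-.052,.25]),rot(Y0,f))
s=readout.get_state();print(s["clock"],s["tool_pos"],s["eef_rot"],s["joint_positions"],s["force"])
p,d=imaging.capture("wrist");cv2.imwrite("pics/wrist1.png",p[:,:,::-1])
for t in ["bottle_cap","bottle_center"]:
    for r in silhouettes("wrist",t)[:2]: print(t,r["conf"],r["centre"],r["mask"].sum())
# cap points from depth: fisheye; depth along axis
C=imaging.camera_model("wrist");K=C["intrinsics"]
v,u=np.mgrid[:480,:640]; a=(u-K[0,2])/K[0,0]; b=(v-K[1,2])/K[1,1]; th=np.hypot(a,b)+1e-9
k=np.tan(np.minimum(th,1.5))/th
P=np.stack([a*k*d,b*k*d,d,np.ones_like(d)],-1)
T=np.eye(4);T[:3,:3]=R.from_rotvec(s["eef_rot"]).as_matrix();T[:3,3]=s["tool_pos"]
W=(P@(T@C["tool_from_camera"]).T)[...,:3]; W[(d<=0)|(th>1.3)]=np.nan
np.save("W_wrist1.npy",W)
Q=W[(W[...,0]>.45)&(W[...,0]<.62)&(W[...,1]>-.12)&(W[...,1]<.16)&(W[...,2]>.01)&(W[...,2]<.12)]
Tp=Q[(Q[:,2]>.07)&(Q[:,2]<.09)]; r=cv2.minAreaRect((Tp[:,:2]*1000).astype(np.float32)); print(r,len(Tp))
A=np.array([np.sin(Y0),-np.cos(Y0)]); N=np.array([-A[1],A[0]])
S=(Q[:,:2]-[.5085,-.052])@A*1000; n=(Q[:,:2]-[.5085,-.052])@N*1000
for lo in range(-190,30,10):
    kk=(S>lo)&(S<=lo+10)
    if kk.sum()>5: print(lo,kk.sum(),np.round(np.percentile(n[kk],[1,99]),1),np.round(np.percentile(Q[kk,2]*1000,[2,99])))
print(S.min(),S.max())
E
```

```text
1 [-2.06961640e-01 -2.02951107e-01  1.92642300e+00 -4.44089210e-16
  1.41812076e+00 -2.54473976e-02]
1 [ 1.72906441e-01 -5.01754872e-02  1.92127703e+00 -4.44089210e-16
  1.27049111e+00  1.72906441e-01]
-1 None
-1 None
flip 1
3.7417 [ 0.50855339 -0.05268826  0.24996734] [ 2.41470601e+00  2.00953178e+00 -2.67976207e-04] [-2.08158979e-01 -2.02604152e-01  1.92618325e+00 -1.93469189e-04
  1.41804671e+00 -2.54778895e-02] [-0.33790667 -0.14123993  0.90951106]
bottle_cap 0.7 [317.3, 113.4] 15507
bottle_cap 0.57 [186.6, 53.4] 5175
bottle_center 0.77 [318.0, 113.7] 15485
((529.5401611328125, 57.49699401855469), (132.14227294921875, 80.51435852050781), 79.50213623046875) 12261
-180 583 [-37.5  39.2] [77. 81.]
-170 909 [-37.4  40. ] [78. 82.]
-160 916 [-38.3  40.7] [78. 82.]
-150 960 [-38.   39.8] [78. 82.]
-140 967 [-37.9  39.8] [78. 82.]
-130 981 [-37.9  40.6] [78. 82.]
-120 987 [-38.   39.6] [78. 82.]
-110 1011 [-37.8  40.3] [78. 82.]
-100 991 [-38.   40.6] [78. 82.]
-90 998 [-38.1  39.6] [77. 82.]
-80 1010 [-37.8  39.7] [78. 82.]
-70 1034 [-37.2  40.4] [78. 82.]
-60 885 [-37.1  39.8] [60. 81.]
-50 566 [-28.6  30.4] [49. 74.]
-40 382 [-17.8  20. ] [43. 62.]
-30 373 [-17.1  18.6] [42. 59.]
-20 484 [-20.   22.7] [41. 63.]
-10 455 [-20.1  22.7] [44. 63.]
0 436 [-20.3  22.8] [43. 63.]
10 458 [-20.5  23. ] [42. 63.]
20 62 [-19.6  22.1] [47. 62.]
-177.57066856092294 21.755271947828373
```

View pics/wrist1.png

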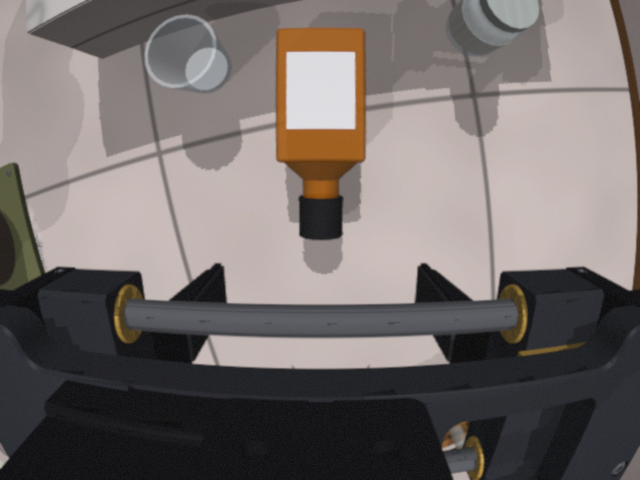

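The wrist view shows the cap at about (321,217), centred between the open fingers. The depth puts its centre within 1.5 mm of the plan, and the yaw agrees. I'll descend and grip.

```bash
python3 - <<'E'
from h import *
manip.line_to(np.array([.5095,-.0535,.08]),v=.15,frame=rot(Y0))
manip.line_to(np.array([.5095,-.0535,.032]),v=.08)
s=readout.get_state();print(s["clock"],s["tool_pos"],s["force"])
effector.grip(0.3,newtons=15)
s=readout.get_state();print(s["clock"],s["opening"],s["tool_pos"],s["force"])
t0=s["clock"]; manip.line_to(s["tool_pos"]+[0,0.003,0],v=.05); s=readout.get_state(); print("3mm move dt",s["clock"]-t0,s["tool_pos"],s["force"])
E
```

```text
5.925 [ 0.50963951 -0.05351731  0.03193653] [0.18303538 0.58530405 0.1143449 ]
6.7917 0.4615152867284489 [ 0.50938803 -0.05351676  0.03201453] [-1.05197916 -0.35946222  0.84826187]
3mm move dt 0.25 [ 0.50936244 -0.05053006  0.03199856] [-0.69632187 -0.71647674 -0.25508365]
```

```bash
python3 - <<'E'
from h import *
n=7
p0=readout.get_state()["tool_pos"]
for i in range(1,n+1):
    f=i/n
    manip.line_to(np.array([.5094+f*(.534-.5094),-.0505+f*(-.002+.0505),.032]),v=.05,frame=rot(Y0*(1-f)))
    s=readout.get_state();print(round(s["clock"],2),s["tool_pos"].round(4),s["force"].round(2),s["ft_torque"].round(2))
p,d=imaging.capture("top");cv2.imwrite("pics/top2.png",p[:,:,::-1])
W=cloud("top",d)
Q=W[(W[...,0]>.47)&(W[...,0]<.62)&(W[...,1]>-.1)&(W[...,1]<.184)&(W[...,2]>.072)&(W[...,2]<.09)]
r=cv2.minAreaRect((Q[:,:2]*1000).astype(np.float32));print(r,Q.max(0))
E
```

```text
7.35 [ 0.5132 -0.0428  0.032 ] [0.18 1.36 0.77] [ 0.2  -0.08 -0.01]
7.66 [ 0.5166 -0.0359  0.032 ] [-0.26  1.93  0.76] [ 0.25 -0.12 -0.  ]
7.97 [ 0.5201 -0.0291  0.032 ] [0.71 1.11 1.26] [ 0.18 -0.1   0.  ]
8.28 [ 0.5236 -0.0222  0.032 ] [ 1.04  0.3  -0.64] [ 0.13 -0.08 -0.01]
8.58 [ 0.5271 -0.0153  0.032 ] [0.7  0.52 0.33] [ 0.1  -0.05  0.06]
8.89 [ 0.5306 -0.0083  0.032 ] [-0.78  1.4   0.48] [ 0.2  -0.02  0.04]
9.2 [ 0.5341 -0.0014  0.032 ] [0.62 1.21 0.01] [ 0.14 -0.01  0.03]
((533.392822265625, 115.09953308105469), (80.17800903320312, 129.5412139892578), 3.009955644607544) [0.57224087 0.17929242 0.08648592]
```

View pics/top2.png

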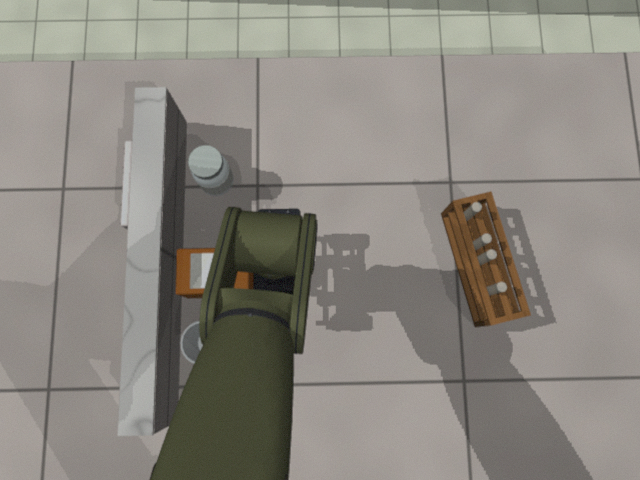

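The foot is now at about column 177 in the top view, roughly 8 mm from the wall face. I'll check the yaw with the wrist camera, then close the gap in small, force-checked steps.

```bash
cat >> h.py <<'E'
def wrist(name=None):
    s=readout.get_state(); p,d=imaging.capture("wrist")
    if name: cv2.imwrite(f"pics/{name}.png",p[:,:,::-1])
    C=imaging.camera_model("wrist");K=C["intrinsics"]
    v,u=np.mgrid[:480,:640]; a=(u-K[0,2])/K[0,0]; b=(v-K[1,2])/K[1,1]; th=np.hypot(a,b)+1e-9
    k=np.tan(np.minimum(th,1.5))/th
    P=np.stack([a*k*d,b*k*d,d,np.ones_like(d)],-1)
    T=np.eye(4);T[:3,:3]=R.from_rotvec(s["eef_rot"]).as_matrix();T[:3,3]=s["tool_pos"]
    W=(P@(T@C["tool_from_camera"]).T)[...,:3]; W[(d<=0)|(th>1.3)]=np.nan
    return s,W
def yawfit(W):
    Q=W[(W[...,0]>.47)&(W[...,0]<.60)&(W[...,1]>.02)&(W[...,1]<.186)&(W[...,2]>.07)&(W[...,2]<.09)]
    r=cv2.minAreaRect((Q[:,:2]*1000).astype(np.float32)); return r, np.round(cv2.boxPoints(r)).tolist(), np.nanmax(Q[:,1])
E
python3 - <<'E'
from h import *
s,W=wrist("wrist2");print(yawfit(W))
# wall face
F=W[(W[...,0]>.3)&(W[...,0]<.8)&(W[...,1]>.17)&(W[...,1]<.205)&(W[...,2]>.1)&(W[...,2]<.13)]
print(len(F),np.median(F[:,1]),np.polyfit(F[:,0],F[:,1],1))
manip.pause(.3)
for i in range(3): print(readout.get_state()["force"].round(2)); manip.pause(.05)
E
```

```text
(((534.157958984375, 79.83412170410156), (80.66100311279297, 68.95216369628906), 0.6964390873908997), [[493.0, 114.0], [494.0, 45.0], [575.0, 46.0], [574.0, 115.0]], np.float64(0.11479607385472176))
  return _methods._mean(a, axis=axis, dtype=dtype,
  ret = ret.dtype.type(ret / rcount)
Traceback (most recent call last):
TypeError: expected non-empty vector for x
```

View pics/wrist2.png

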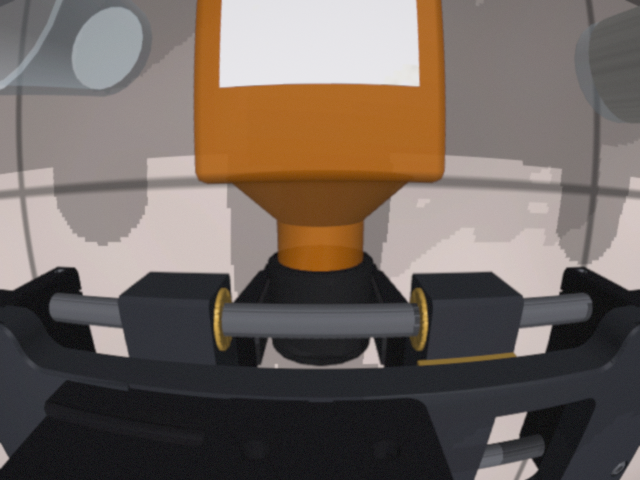

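In the wrist picture the bottle is square to the gripper, with its sides at columns 195 and 445, and the cap is seated between the pads. The yaw is within 0.7°.

```bash
cat >> h.py <<'E'
def F(n=4,dt=0.03):
    f=[]
    for i in range(n):
        f.append(readout.get_state()["force"]); manip.pause(dt)
    return np.mean(f,0)
E
python3 - <<'E'
from h import *
f0=F();print("base",f0.round(2))
y=readout.get_state()["tool_pos"][1]
y=-.0014
while y<.018:
    y+=.0015
    manip.line_to(np.array([.534,y,.032]),v=.03,frame=rot(0))
    f=F(3);s=readout.get_state();print(round(s["clock"],2),s["tool_pos"][:2].round(4),f.round(2))
    if abs(f[1]-f0[1])>3.5: break
E
```

```text
base [0.22 1.81 0.19]
9.78 [ 5.34e-01 -2.00e-04] [ 0.08 -1.93 -0.65]
```

```bash
python3 - <<'E'
from h import *
y=.0001
while y<.018:
    y+=.0015
    manip.line_to(np.array([.534,y,.032]),v=.03,frame=rot(0))
    f=F(3);s=readout.get_state();print(round(s["clock"],2),s["tool_pos"][:2].round(4),f.round(2))
    if f[1]<-5: break
E
```

```text
10.13 [0.534  0.0015] [-0.07 -2.53  0.51]
10.48 [0.534  0.0032] [-0.71 -2.73  0.33]
10.83 [0.534  0.0048] [ 0.03 -2.36  0.51]
11.18 [0.534  0.0062] [-0.04 -1.75 -0.06]
11.53 [0.5339 0.0069] [-0.44 -5.09  0.14]
```

The foot touched the wall at y≈0.0069, with a push of about 3–5 N. Next I'll tip it along the circle about the wall/bench corner with force feedback and a lighter grip.

```bash
cat >> h.py <<'E'
import json
def tip(t0,t1,step,dy,dz=0.,ft=-4.,v=.035,lim=12):
    th=t0
    while th<t1-1e-6:
        th=min(th+step,t1); c,s_=np.cos(np.radians(th)),np.sin(np.radians(th))
        D=.18*c+.04*s_; z=.18*s_+.04*c
        manip.line_to(np.array([.534,.0069+.18-D+dy,z-.008+dz]),v=v,frame=rot(0))
        f=F(2,.02); s=readout.get_state()
        print(th,round(s["clock"],2),s["tool_pos"].round(4),"f",f.round(1),"dy",round(dy*1000,2))
        if abs(f[1])>lim or abs(f[2])>lim: print("LIMIT"); break
        dy+=np.clip((f[1]-ft)*.00015,-.0008,.0008)
    json.dump([th,dy],open("tip.json","w"))
    return th,dy
E
python3 - <<'E'
from h import *
effector.grip(0.3,newtons=10)
s=readout.get_state();print(s["clock"],s["opening"],F().round(2))
tip(0,24,3,0.0005)
p,d=imaging.capture("scene");cv2.imwrite("pics/scene3.png",p[:,:,::-1])
E
```

```text
11.75 0.46006693254087005 [-0.37 -4.75 -0.08]
3 12.34 [0.5339 0.0056 0.0414] f [-0.6 -2.8 -1.5] dy 0.5
6 12.79 [0.5344 0.0044 0.051 ] f [-0.4 -1.6 -1.2] dy 0.68
9 13.23 [0.5343 0.0037 0.0601] f [-0.4 -1.7 -1. ] dy 1.04
12 13.67 [0.5343 0.0037 0.069 ] f [-0.5 -2.7 -1.1] dy 1.39
15 14.1 [0.5342 0.0042 0.0775] f [-0.3 -1.5 -0.8] dy 1.58
18 14.53 [0.5342 0.0052 0.086 ] f [ 0.2 -2.5 -1. ] dy 1.96
21 14.94 [0.5342 0.0067 0.0942] f [-0.6 -1.8 -1.3] dy 2.18
24 15.36 [0.5342 0.0087 0.1021] f [-0.1 -2.3 -0.6] dy 2.5
```

View pics/scene3.png

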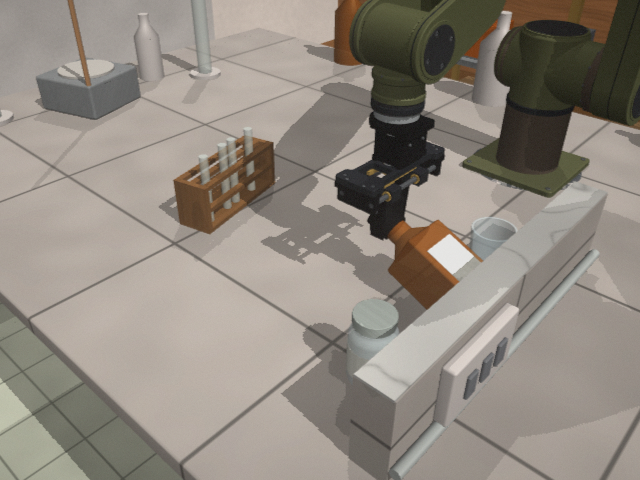

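```bash
cat >> h.py <<'E'
def plane(W,zmin=.05,xlo=.50,xhi=.567,ylo=.02,yhi=.183):
    # bottle upper flat side plane: y,z line fit by RANSAC in strip of x
    Q=W[(W[...,0]>xlo)&(W[...,0]<xhi)&(W[...,1]>ylo)&(W[...,1]<yhi)&(W[...,2]>zmin)]
    rng=np.random.default_rng(0);best=None;bc=0
    P=Q[:,1:]
    for _ in range(300):
        a,b=P[rng.integers(len(P),size=2)]
        d=b-a;L=np.linalg.norm(d)
        if L<.02: continue
        n=np.array([-d[1],d[0]])/L; k=abs((P-a)@n)<.0015
        if k.sum()>bc: bc=k.sum();best=k
    I=P[best]; c=I.mean(0);u=np.linalg.svd(I-c,full_matrices=False)[2][0]
    if u[1]<0:u=-u
    t=(I-c)@u
    ends=c+np.outer(np.percentile(t,[.5,99.5]),u)
    return dict(n=len(I),tilt=round(float(np.degrees(np.arctan2(u[1],-u[0]))),2),ends=ends.round(4).tolist())
E
python3 - <<'E'
from h import *
for c in ["scene","top"]:
    p,d=imaging.capture(c); print(c,plane(cloud(c,d)))
s,W=wrist("wrist3"); print("wrist",plane(W), s["tool_pos"])
E
```

```text
scene {'n': 1696, 'tilt': 23.34, 'ends': [[0.1571, 0.0862], [0.0216, 0.1447]]}
top {'n': 607, 'tilt': 23.76, 'ends': [[0.1826, 0.0759], [0.0725, 0.1244]]}
wrist {'n': 25448, 'tilt': 83.5, 'ends': [[0.0456, 0.1016], [0.0322, 0.219]]} [0.53420268 0.00858608 0.10199661]
```

View pics/wrist3.png

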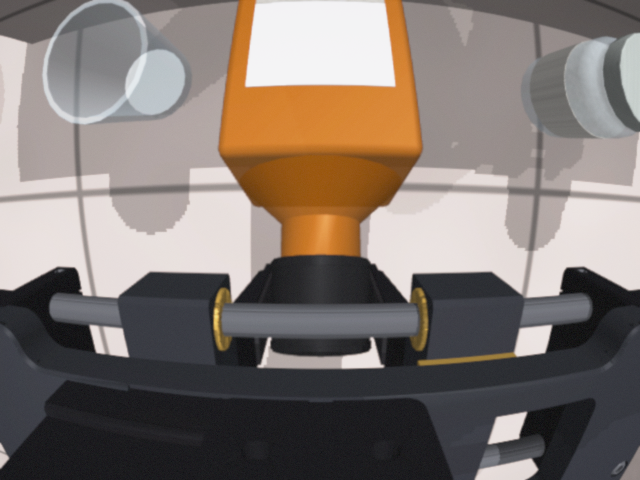

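The camera tilt reads 23.5° against 24° planned. Extended to the wall, the upper face gives z≈0.074, and contact geometry predicts 0.073. So the foot is still on the bench and against the wall, and I'll continue.

```bash
python3 - <<'E'
from h import *
th,dy=tip(24,57,3,.0028,ft=-4.)
for c in ["scene","top"]:
    p,d=imaging.capture(c); print(c,plane(cloud(c,d),zmin=.03,ylo=.06))
    cv2.imwrite(f"pics/{c}4.png",p[:,:,::-1])
E
```

```text
27 15.97 [0.5341 0.0112 0.1097] f [-0.3 -1.9 -0.3] dy 2.8
30 16.38 [0.5342 0.0142 0.117 ] f [-0.4 -0.7 -0.4] dy 3.11
33 16.78 [0.5342 0.0178 0.1239] f [ 0.  -1.3 -0.2] dy 3.62
36 17.18 [0.5342 0.0219 0.1305] f [-0.3 -1.5  0.3] dy 4.02
39 17.58 [0.5341 0.0264 0.1367] f [ 0.1 -0.6  0.4] dy 4.4
42 17.98 [0.5341 0.0315 0.1424] f [-1.2 -1.1 -0.2] dy 4.9
45 18.38 [0.5341 0.0369 0.1478] f [-0.2 -1.5 -0.2] dy 5.33
48 18.78 [0.5341 0.0427 0.1527] f [-0.2 -0.2 -0.5] dy 5.7
51 19.19 [0.5341 0.0491 0.1572] f [ 0.1 -0.3 -0.9] dy 6.28
54 19.6 [0.5341 0.0559 0.1613] f [ 0.3 -0.3 -0.6] dy 6.83
57 20.01 [0.5341 0.063  0.1649] f [ 0.6  0.1 -0.7] dy 7.39
scene {'n': 1268, 'tilt': 57.0, 'ends': [[0.1586, 0.0883], [0.0653, 0.232]]}
top {'n': 1102, 'tilt': 177.26, 'ends': [[0.0601, 0.4842], [0.1185, 0.487]]}
```

View pics/scene4.png

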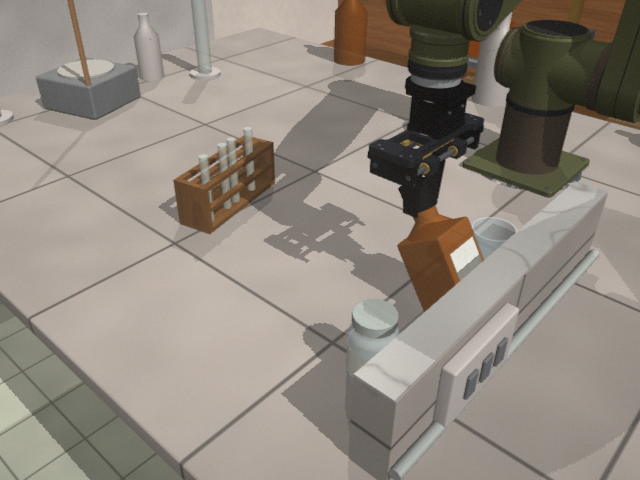

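The scene image shows the bottle at about 57°. The upper face sits at (y 0.1586, z 0.0883), where contact geometry gives 0.0873, so the foot is still in the corner. The cap has crept about 7 mm in the pads, which is within the stated behaviour. I'll continue with a softer push target.

```bash
python3 - <<'E'
from h import *
th,dy=tip(57,72,3,.0074,ft=-1.,v=.03)
p,d=imaging.capture("scene"); W=cloud("scene",d)
W[W[...,2]>.165]=np.nan
print(plane(W,zmin=.03,ylo=.10,yhi=.186)); cv2.imwrite("pics/scene5.png",p[150:350,300:600,::-1].repeat(2,0).repeat(2,1))
for i in range(3): print(F(2).round(2))
s,W=wrist("wrist5")
E
```

```text
60 20.55 [0.5339 0.0699 0.1678] f [ 0.2  0.5 -0.9] dy 7.4
63 21.0 [0.5339 0.0774 0.1705] f [-0.   0.4 -2.5] dy 7.62
66 21.45 [0.534  0.0852 0.1727] f [ 0.1  0.8 -3. ] dy 7.83
69 21.91 [0.534  0.0934 0.1744] f [-0.2  0.9 -3.4] dy 8.1
72 22.38 [0.534  0.1018 0.1756] f [-0.2  0.2 -3.6] dy 8.39
{'n': 771, 'tilt': 71.35, 'ends': [[0.1644, 0.0981], [0.1497, 0.1416]]}
[ 0.49  0.17 -3.03]
[-0.34  0.36 -3.13]
[ 0.31  0.46 -2.7 ]
```

View pics/scene5.png

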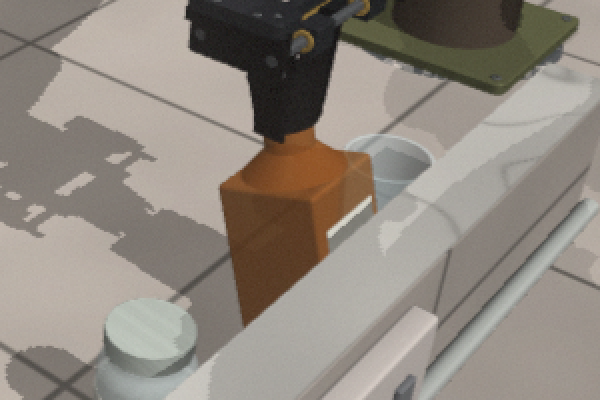

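View pics/wrist5.png

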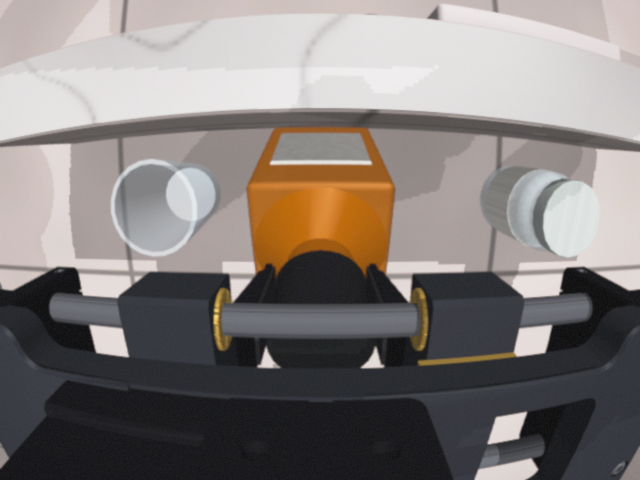

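Tilt is about 71.5° and the shoulder edge is at z≈0.142, where 0.144 is expected, so the foot is not lifted. The fingers are carrying about 3 N, though. I'll lower slightly to unload them and push a bit more before continuing.

```bash
python3 - <<'E'
from h import *
p=np.array([.534,.1022,.1756])
for k in range(4):
    p=p+[0,0,-.0007]; manip.line_to(p,v=.02); f=F(3); print("z",readout.get_state()["tool_pos"].round(4),f.round(2))
    if f[2]>-1: break
for k in range(4):
    p=p+[0,.001,0]; manip.line_to(p,v=.02); f=F(3); print("y",readout.get_state()["tool_pos"].round(4),f.round(2))
    if f[1]<-2: break
s=readout.get_state();print(s["clock"])
pp,d=imaging.capture("scene"); W=cloud("scene",d)
W[W[...,2]>.165]=np.nan
print(plane(W,zmin=.03,ylo=.10,yhi=.186))
E
```

```text
z [0.5342 0.1021 0.1755] [-1.42  0.02  0.87]
y [0.5343 0.103  0.1755] [-1.79 -1.75  3.72]
y [0.5344 0.104  0.1756] [-1.67 -2.99  5.07]
23.725
{'n': 750, 'tilt': 71.91, 'ends': [[0.1648, 0.099], [0.1509, 0.1418]]}
```

Pushing in without following the arc raised fz. The cap may also be near the edge of the pads, so I'll check that before going on.

```bash
python3 - <<'E'
from h import *
p=readout.get_state()["tool_pos"]
manip.line_to(np.array([.534,.1038,.1762]),v=.02); print(F(3).round(2),readout.get_state()["tool_pos"],readout.get_state()["opening"])
s,W=wrist("wrist6")
im=cv2.imread("pics/wrist6.png")[230:380,200:440]; a=cv2.resize(im,None,fx=2.4,fy=2.4)
im=cv2.imread("pics/wrist2.png")[230:380,200:440]; b=cv2.resize(im,None,fx=1.3,fy=1.3)
cv2.imwrite("pics/w6.png",np.clip(a.astype(float)*2.5,0,255).astype(np.uint8))
Q=W[230:400,240:400].reshape(-1,3); k=(Q[:,2]>.12)&(Q[:,2]<.24)
# cap top rim points
Q=Q[k]; t=Q[(abs(Q[:,0]-.534)<.03)]
print(len(t), np.nanmin(t,0),np.nanmax(t,0))
for lo in np.arange(.06,.16,.005):
    kk=(t[:,1]>lo)&(t[:,1]<lo+.005)
    if kk.sum()>5: print(round(lo,3),kk.sum(),"x",np.percentile(t[kk,0],[2,98]).round(3),"z",np.percentile(t[kk,2],[2,50,98]).round(3))
E
```

```text
[-0.22 -0.34  0.46] [0.53394126 0.10402289 0.17567067] 0.461237918205154
13688 [0.50400252 0.07782467 0.13629933] [0.56398215 0.12832012 0.23996005]
0.075 206 x [0.517 0.552] z [0.198 0.199 0.2  ]
0.08 749 x [0.515 0.554] z [0.199 0.2   0.202]
0.085 878 x [0.514 0.555] z [0.201 0.202 0.203]
0.09 1093 x [0.512 0.557] z [0.202 0.204 0.22 ]
0.095 647 x [0.511 0.558] z [0.203 0.209 0.229]
0.1 589 x [0.51  0.559] z [0.139 0.22  0.236]
0.105 1131 x [0.507 0.561] z [0.138 0.187 0.239]
0.11 3713 x [0.505 0.563] z [0.141 0.195 0.237]
0.115 2439 x [0.506 0.562] z [0.14  0.181 0.21 ]
0.12 1668 x [0.506 0.562] z [0.14  0.153 0.179]
0.125 575 x [0.508 0.56 ] z [0.141 0.15  0.153]
```

View pics/w6.png

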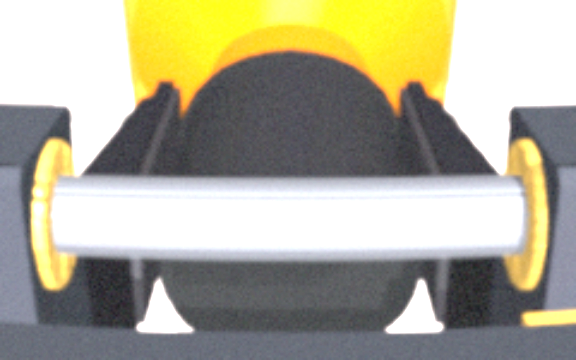

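The wrist depth puts the cap centre at about (y 0.1046, z 0.186), and the grasp point is at (0.104, 0.184). The grasp is still centred, so the bottle is really at about 74–75°. I'll continue with feedback on both axes.

```bash
cat >> h.py <<'E'
def tip2(t0,t1,step,dy,dz,fty=-2.,ftz=0.,v=.025):
    th=t0
    while th<t1-1e-6:
        th=min(th+step,t1); c,s_=np.cos(np.radians(th)),np.sin(np.radians(th))
        D=.18*c+.04*s_; z=.18*s_+.04*c
        manip.line_to(np.array([.534,.0069+.18-D+dy,z-.008+dz]),v=v,frame=rot(0))
        f=F(3,.02); s=readout.get_state()
        print(th,round(s["clock"],2),s["tool_pos"].round(4),"f",f.round(1),"dy,dz",round(dy*1000,2),round(dz*1000,2))
        if abs(f[1])>9 or abs(f[2])>9: print("LIMIT"); break
        dy+=np.clip((f[1]-fty)*.0001,-.0006,.0006)
        dz+=np.clip((f[2]-ftz)*.0001,-.0005,.0005)
    return th,dy,dz
E
python3 - <<'E'
from h import *
print(tip2(74.5,82.5,2,.0035,0.))
s,W=wrist("wrist7")
t=W[230:400,240:400].reshape(-1,3);t=t[(abs(t[:,0]-.534)<.018)&(t[:,2]>.19)&(t[:,2]<.212)]
t=t[t[:,1]<s["tool_pos"][1]-.008]
print("cap face slope tilt",90-np.degrees(np.arctan(np.polyfit(t[:,1],t[:,2],1)[0])),t[:,1].min(),t[:,2].mean())
pp,d=imaging.capture("scene"); W=cloud("scene",d)
cv2.imwrite("pics/scene7.png",pp[150:350,300:600,::-1].repeat(2,0).repeat(2,1))
W[W[...,2]>.165]=np.nan
print(plane(W,zmin=.03,ylo=.10,yhi=.188))
E
```

```text
76.5 24.6 [0.5338 0.1098 0.176 ] f [ 0.5  0.1 -2. ] dy,dz 3.5 0.0
78.5 25.04 [0.534  0.1158 0.1762] f [-0.3  0.4 -1.4] dy,dz 3.71 -0.2
80.5 25.49 [0.5341 0.122  0.176 ] f [-0.1 -0.1  0.1] dy,dz 3.94 -0.34
82.5 25.94 [0.5342 0.1282 0.1756] f [-0.8  0.1  1.3] dy,dz 4.13 -0.33
(82.5, np.float64(0.004344122219036029), np.float64(-0.00019893174886698512))
cap face slope tilt 80.69840962872543 0.10339783971060326 0.20295610481526077
{'n': 408, 'tilt': 29.45, 'ends': [[0.17, 0.131], [0.1117, 0.1639]]}
```

View pics/scene7.png

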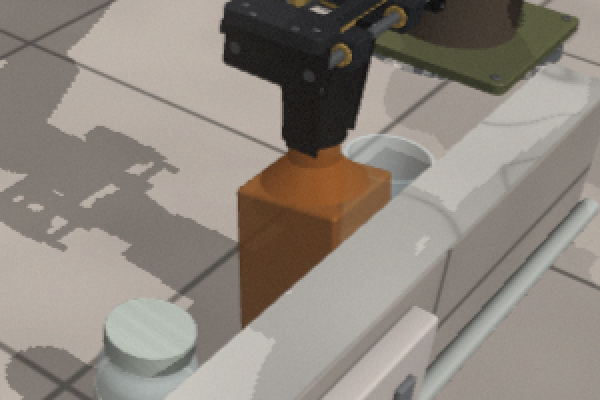

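View pics/wrist7.png

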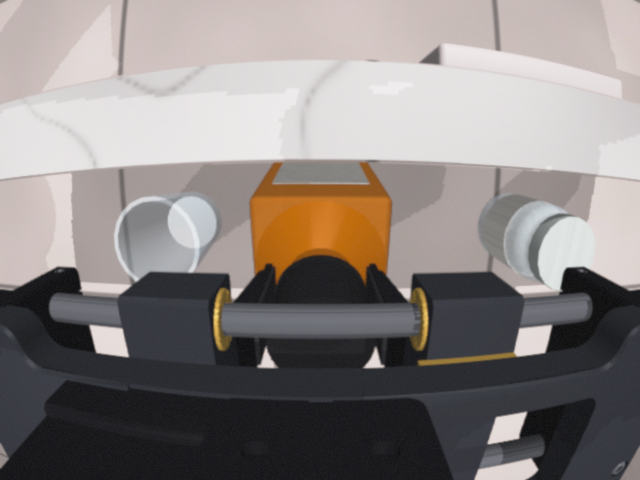

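```bash
python3 - <<'E'
from h import *
s,W=wrist()
for xs in [(.50,.515),(.525,.545),(.555,.567)]:
    k=(W[...,0]>xs[0])&(W[...,0]<xs[1])&(W[...,1]>.12)&(W[...,1]<.25)
    t=W[k]
    print(xs)
    for lo in np.arange(.12,.215,.004):
        kk=(t[:,1]>lo)&(t[:,1]<=lo+.004)
        if kk.sum()>3: print("  ",round(lo,3),kk.sum(),np.percentile(t[kk,2],[5,50,95]).round(3))
E
```

```text
(0.5, 0.515)
   0.12 160 [0.141 0.219 0.228]
   0.124 269 [0.137 0.219 0.233]
   0.128 375 [0.134 0.18  0.239]
   0.132 438 [0.135 0.185 0.245]
   0.136 1183 [0.137 0.197 0.249]
   0.14 385 [0.133 0.242 0.258]
   0.144 600 [0.133 0.261 0.266]
   0.148 3515 [0.139 0.286 0.293]
   0.152 4052 [0.258 0.279 0.29 ]
   0.156 1520 [0.134 0.265 0.267]
   0.16 2174 [0.135 0.259 0.266]
   0.164 220 [0.131 0.134 0.135]
   0.168 276 [0.108 0.12  0.13 ]
   0.172 206 [0.083 0.096 0.106]
   0.176 159 [0.058 0.071 0.083]
   0.18 93 [0.035 0.046 0.055]
   0.184 80 [0.139 0.14  0.143]
   0.188 207 [0.141 0.142 0.144]
   0.192 222 [0.141 0.142 0.143]
   0.196 214 [0.141 0.142 0.143]
   0.2 215 [0.141 0.142 0.144]
   0.204 219 [0.141 0.142 0.143]
   0.208 220 [0.141 0.142 0.144]
   0.212 216 [0.141 0.142 0.143]
(0.525, 0.545)
   0.12 35 [0.204 0.205 0.205]
   0.132 8 [0.201 0.205 0.206]
   0.136 1348 [0.184 0.198 0.207]
   0.14 1294 [0.149 0.174 0.188]
   0.144 356 [0.145 0.147 0.169]
   0.148 924 [0.143 0.259 0.289]
   0.152 8841 [0.259 0.283 0.292]
   0.156 1410 [0.139 0.257 0.26 ]
   0.16 300 [0.135 0
[... 542 characters left out ...]
5 0.239]
   0.132 411 [0.136 0.189 0.245]
   0.136 1143 [0.139 0.198 0.248]
   0.14 432 [0.135 0.25  0.285]
   0.144 1101 [0.136 0.285 0.286]
   0.148 2141 [0.137 0.277 0.286]
   0.152 3040 [0.138 0.278 0.285]
   0.156 1301 [0.134 0.265 0.267]
   0.16 1802 [0.135 0.259 0.266]
   0.164 175 [0.131 0.134 0.135]
   0.168 221 [0.107 0.12  0.13 ]
   0.172 165 [0.083 0.096 0.106]
   0.176 125 [0.058 0.07  0.083]
   0.18 76 [0.037 0.046 0.055]
   0.184 60 [0.139 0.14  0.143]
   0.188 166 [0.141 0.143 0.144]
   0.192 185 [0.141 0.142 0.143]
   0.196 179 [0.141 0.142 0.143]
   0.2 174 [0.141 0.142 0.144]
   0.204 183 [0.141 0.142 0.144]
   0.208 178 [0.141 0.142 0.144]
   0.212 174 [0.141 0.142 0.143]
```

The wall-side face is clearly visible in the wrist depth:
- **Tilt:** 80.8°.
- **Foot:** the face line reaches the wall at y=0.1874 at foot-edge height, so it is in contact.
- **Grasp:** it sits about 9 mm wallward of the cap axis, near the pad edge.

I'll firm the grip to stop the creep and finish in small steps.

```bash
cat >> h.py <<'E'
def face(W):
    # wall-side face of bottle from wrist depth
    t=W[(W[...,0]>.503)&(W[...,0]<.565)&(W[...,1]>.155)&(W[...,1]<.192)&(W[...,2]>.03)&(W[...,2]<.125)]
    if len(t)<30: return len(t),None
    a=np.polyfit(t[:,2],t[:,1],1)
    for _ in range(3):
        r=abs(t[:,1]-np.polyval(a,t[:,2])); t=t[r<.003]; a=np.polyfit(t[:,2],t[:,1],1)
    return len(t),90+np.degrees(np.arctan(a[0])),"y@z.12",np.polyval(a,.12),"y@z.01",np.polyval(a,.01)
E
python3 - <<'E'
from h import *
effector.grip(0.3,newtons=20); print(F(3).round(2))
print(tip2(80.8,84.8,1.,.0096,-.0004,fty=-1.,v=.02))
s,W=wrist(); print(s["tool_pos"],s["opening"],face(W))
E
```

```text
[0.2  0.55 2.57]
81.8 26.77 [0.5341 0.1309 0.1754] f [ 0.1 -1.7  1.8] dy,dz 9.6 -0.4
82.8 27.12 [0.5339 0.1343 0.1751] f [ 0.4 -1.2 -0.1] dy,dz 9.53 -0.22
83.8 27.48 [0.5338 0.1374 0.1747] f [ 1.  -1.1 -0.7] dy,dz 9.5 -0.23
84.8 27.82 [0.5338 0.1404 0.1744] f [ 0.8 -0.7 -1.4] dy,dz 9.49 -0.3
(84.8, np.float64(0.009524497563711563), np.float64(-0.0004332487407119601))
[0.53382787 0.14042926 0.17435054] 0.4600816010782078 (1589, np.float64(83.71503522948035), 'y@z.12', np.float64(0.1762637449449804), 'y@z.01', np.float64(0.18837864145735492))
```

```bash
python3 - <<'E'
from h import *
print(tip2(84.8,88.8,1.,.0095,-.0005,fty=-1.5,v=.02))
s,W=wrist("wrist8"); print(s["tool_pos"],s["opening"],face(W))
E
```

```text
85.8 28.23 [0.5339 0.1434 0.1739] f [ 0.  -1.1 -0.7] dy,dz 9.5 -0.5
86.8 28.59 [0.534  0.1466 0.1734] f [-0.3 -1.5 -0.4] dy,dz 9.54 -0.57
87.8 28.95 [0.534  0.1498 0.1728] f [-0.6 -0.8  0.2] dy,dz 9.54 -0.61
88.8 29.31 [0.534  0.153  0.1723] f [-0.3 -0.4  0.6] dy,dz 9.62 -0.59
(88.8, np.float64(0.009724454542950756), np.float64(-0.0005289740703959797))
[0.53402836 0.15301108 0.17225419] 0.4585152327028557 (310, np.float64(68.27657402578467), 'y@z.12', np.float64(0.18429533658979746), 'y@z.01', np.float64(0.2281217585726204))
```

View pics/wrist8.png

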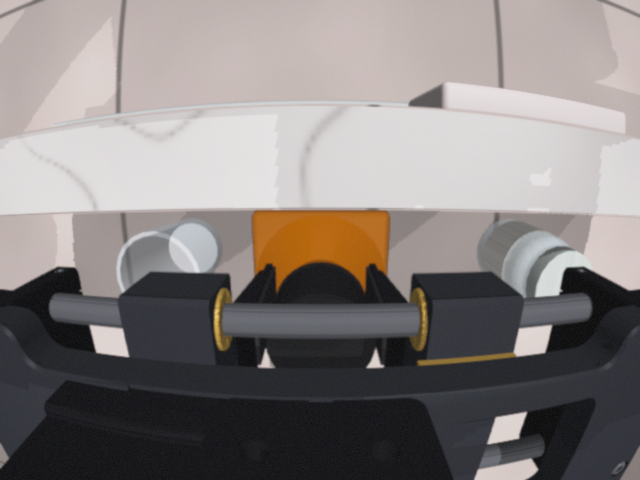

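Only the shoulder remains in view, at row 211 next to the wall edge, so the bottle is nearly upright. I'll press in small steps until the force rises.

```bash
python3 - <<'E'
from h import *
y=.153
z=.1721
for k in range(10):
    y+=.0012; z-=.0001
    manip.line_to(np.array([.534,y,z]),v=.02,frame=rot(0)); f=F(3); s=readout.get_state()
    print(round(s["clock"],2),s["tool_pos"].round(4),f.round(2),s["opening"].round(4))
    if f[1]<-3: break
s,W=wrist("wrist9"); 
k=(W[...,0]>.50)&(W[...,0]<.567)&(W[...,1]>.15)&(W[...,1]<.19)&(W[...,2]>.10)&(W[...,2]<.15)
t=W[k]
for lo in np.arange(.16,.19,.003):
    kk=(t[:,1]>lo)&(t[:,1]<=lo+.003)
    if kk.sum()>3: print(round(lo,3),kk.sum(),np.percentile(t[kk,2],[5,50,95]).round(3))
E
```

```text
Traceback (most recent call last):
AttributeError: 'float' object has no attribute 'round'
```

```bash
python3 - <<'E'
from h import *
y=.1542
z=.1720
for k in range(10):
    y+=.0012; z-=.0001
    manip.line_to(np.array([.534,y,z]),v=.02,frame=rot(0)); f=F(3); s=readout.get_state()
    print(round(s["clock"],2),s["tool_pos"].round(4),f.round(2),round(float(s["opening"]),4))
    if f[1]<-3: break
s,W=wrist("wrist9"); 
k=(W[...,0]>.50)&(W[...,0]<.567)&(W[...,1]>.15)&(W[...,1]<.19)&(W[...,2]>.10)&(W[...,2]<.15)
t=W[k]
for lo in np.arange(.16,.19,.003):
    kk=(t[:,1]>lo)&(t[:,1]<=lo+.003)
    if kk.sum()>3: print(round(lo,3),kk.sum(),np.percentile(t[kk,2],[5,50,95]).round(3))
E
```

```text
30.06 [0.534  0.1554 0.1718] [ 0.3  -1.5   0.55] 0.4597
30.41 [0.534  0.1566 0.1716] [ 0.97 -1.2  -1.18] 0.4561
30.76 [0.5339 0.1578 0.1714] [ 0.52 -1.12 -2.8 ] 0.4605
31.11 [0.5338 0.1581 0.1713] [ 0.27 -4.66 -2.22] 0.4609
0.16 498 [0.127 0.137 0.143]
0.163 715 [0.126 0.138 0.144]
0.166 742 [0.125 0.136 0.141]
0.169 734 [0.125 0.133 0.138]
0.172 696 [0.124 0.131 0.135]
0.175 702 [0.124 0.128 0.133]
0.178 688 [0.124 0.126 0.13 ]
0.181 521 [0.124 0.125 0.127]
0.184 162 [0.139 0.14  0.141]
0.187 619 [0.14  0.142 0.143]
```

View pics/wrist9.png

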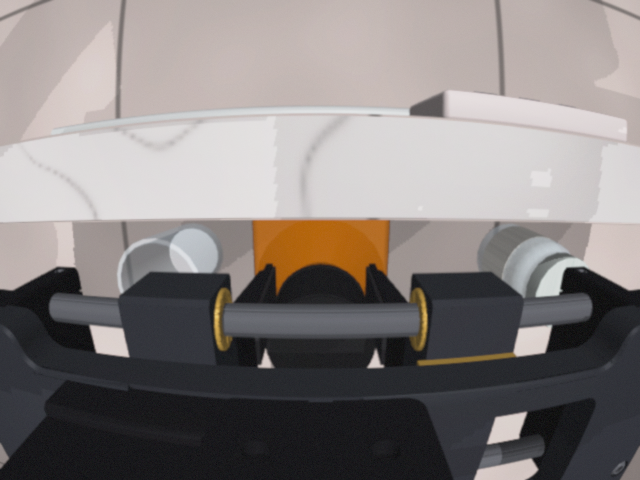

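The force stepped to -4.7 N, so the bottle is flat against the wall. The shoulder edge is at z≈0.125, as expected when upright. I'll unload z slightly, hold the press, then check before letting go.

```bash
python3 - <<'E'
from h import *
manip.line_to(np.array([.534,.1588,.1708]),v=.02); print(F(3).round(2), readout.get_state()["tool_pos"])
manip.pause(1.0); print(F(3).round(2))
for c in ["scene","top"]:
    p,d=imaging.capture(c); cv2.imwrite(f"pics/{c}10.png",p[:,:,::-1])
    np.save(f"W10_{c}.npy",cloud(c,d))
W=np.load("W10_scene.npy")
t=W[(W[...,0]>.50)&(W[...,0]<.60)&(W[...,1]>.09)&(W[...,1]<.19)&(W[...,2]>.01)&(W[...,2]<.12)]
# +x side face : shoulder & lower front edge
for lo in np.arange(.0,.13,.012):
    kk=(t[:,2]>lo)&(t[:,2]<=lo+.012)
    if kk.sum()>3: print(round(lo,3),kk.sum(),"y",np.percentile(t[kk,1],[2,98]).round(3),"x",np.percentile(t[kk,0],[2,50,98]).round(3))
E
```

```text
[-0.28 -5.58  1.05] [0.53400699 0.15812819 0.17124585]
[-0.23 -6.12  0.33]
0.0 5 y [0.109 0.114] x [0.574 0.575 0.576]
0.012 37 y [0.109 0.12 ] x [0.573 0.575 0.577]
0.024 61 y [0.109 0.127] x [0.573 0.576 0.578]
0.036 99 y [0.109 0.134] x [0.573 0.575 0.577]
0.048 123 y [0.11 0.14] x [0.574 0.576 0.578]
0.06 156 y [0.11  0.147] x [0.573 0.575 0.577]
0.072 184 y [0.109 0.153] x [0.574 0.576 0.577]
0.084 228 y [0.11  0.159] x [0.573 0.576 0.577]
0.096 265 y [0.11  0.166] x [0.573 0.575 0.578]
0.108 305 y [0.111 0.172] x [0.573 0.575 0.577]
```

View pics/scene10.png

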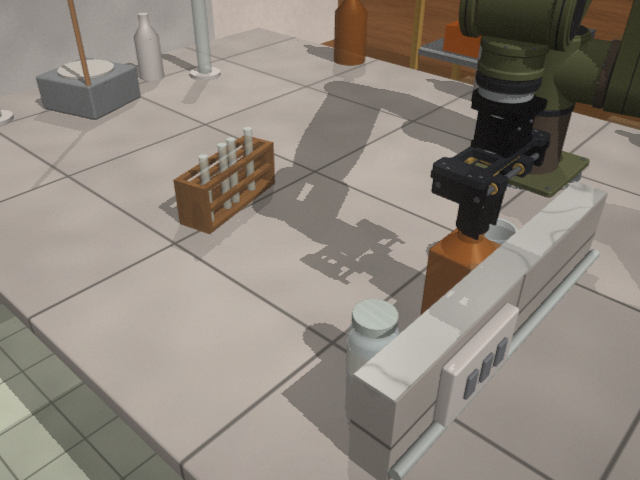

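Upright and flush: the front edge keeps y≈0.109–0.111 over its whole height, and the press was about 6 N for over a second. I'll ease off and let go.

```bash
python3 - <<'E'
from h import *
manip.line_to(np.array([.534,.1583,.1712]),v=.01); print(F(3).round(2))
effector.grip(0.75); s=readout.get_state(); print(s["opening"],s["tool_pos"],F(3).round(2))
manip.line_to(s["tool_pos"]+[0,0,.12],v=.08)
manip.line_to(s["tool_pos"]+[0,-.25,.12],v=.2)
s,W=wrist("wrist11")
for c in ["scene","top"]:
    p,d=imaging.capture(c); cv2.imwrite(f"pics/{c}11.png",p[:,:,::-1]); W=cloud(c,d)
    t=W[(W[...,0]>.49)&(W[...,0]<.60)&(W[...,1]>.09)&(W[...,1]<.186)&(W[...,2]>.01)&(W[...,2]<.22)]
    for lo in np.arange(.0,.21,.02):
        kk=(t[:,2]>lo)&(t[:,2]<=lo+.02)
        if kk.sum()>3: print(c,round(lo,3),kk.sum(),"y",np.percentile(t[kk,1],[2,98]).round(3),"x",np.percentile(t[kk,0],[2,98]).round(3),"zmax",t[kk,2].max().round(3))
print(readout.get_state()["clock"])
E
```

```text
[-0.67 -4.   -0.23]
0.7511489161054136 [0.53399152 0.15837564 0.17118786] [0.18 0.18 0.26]
scene 0.0 29 y [0.109 0.119] x [0.574 0.577] zmax 0.02
scene 0.02 105 y [0.109 0.129] x [0.573 0.578] zmax 0.04
scene 0.04 188 y [0.109 0.139] x [0.573 0.577] zmax 0.06
scene 0.06 272 y [0.11 0.15] x [0.573 0.577] zmax 0.08
scene 0.08 380 y [0.11  0.161] x [0.573 0.578] zmax 0.1
scene 0.1 490 y [0.11  0.172] x [0.573 0.578] zmax 0.12
scene 0.12 1307 y [0.111 0.179] x [0.504 0.576] zmax 0.14
scene 0.14 317 y [0.133 0.167] x [0.532 0.556] zmax 0.16
scene 0.16 442 y [0.131 0.169] x [0.529 0.559] zmax 0.18
scene 0.18 822 y [0.129 0.169] x [0.517 0.558] zmax 0.2
scene 0.2 28 y [0.131 0.166] x [0.521 0.555] zmax 0.201
top 0.0 62 y [0.107 0.153] x [0.492 0.566] zmax 0.02
top 0.02 129 y [0.107 0.178] x [0.492 0.566] zmax 0.04
top 0.04 130 y [0.107 0.178] x [0.492 0.567] zmax 0.06
top 0.06 143 y [0.107 0.178] x [0.492 0.567] zmax 0.08
top 0.08 161 y [0.107 0.179] x [0.492 0.567] zmax 0.1
top 0.1 166 y [0.107 0.179] x [0.492 0.57 ] zmax 0.12
top 0.12 1421 y [0.108 0.184] x [0.493 0.571] zmax 0.14
top 0.14 98 y [0.126 0.149] x [0.509 0.549] zmax 0.145
top 0.16 105 y [0.125 0.155] x [0.511 0.547] zmax 0.179
top 0.18 256 y [0.126 0.168] x [0.511 0.552] zmax 0.2
top 0.2 539 y [0.128 0.167] x [0.513 0.552] zmax 0.205
37.05
```

View pics/scene11.png

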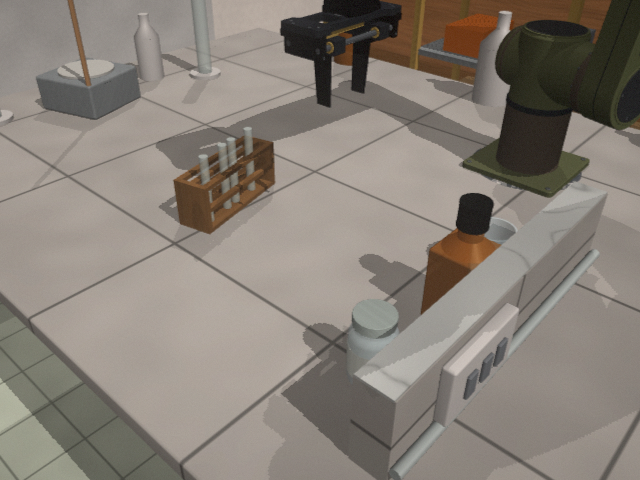

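View pics/top11.png

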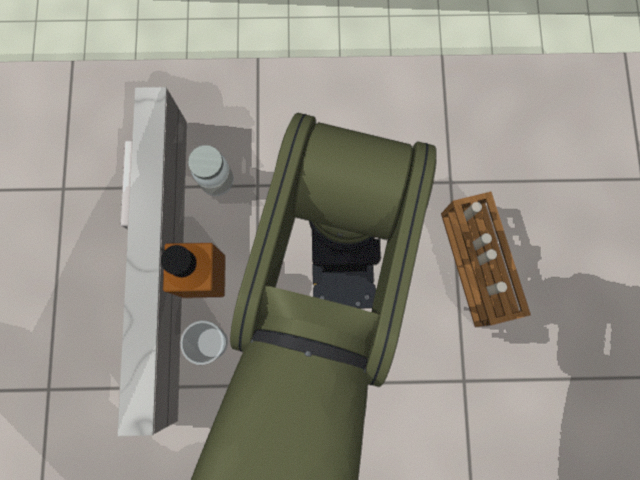

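The bottle stands upright and flush on the wall, with its cap at (180,261) in the top view. The jar, beaker and rack are where they started, and the gripper is clear. I'll hand the job in.

```bash
python3 -c "
from station import workorder; print(workorder.finish_job())"
```

```text
the job is handed in; nothing more can be done
None
```

The bottle is standing upright and flat against the wall, and I handed the job in at about 37 s of the 64 s allowed. I took it by the cap, slid it until the foot met the wall, and tipped it up in small steps guided by the force readings. Then I pressed for a bit over a second, let go and moved clear.

**Last checks:**
- **Bottle:** after release its front edge stays at y≈0.109–0.111 m over its whole height. The cap top is at about 0.20 m, so the bottle is vertical.
- **Bystanders:** in the pictures the jar, beaker and rack are where they started.
- **Forces:** the highest push towards the wall I read was about 6 N, during the final press. Forces were sampled only between moves, so a short peak could have been missed.

**What did not go as planned:**
- **Cap creep:** the cap crept about 10 mm between the fingers, leaving it near the edge of the pads. I raised the grip from 10 to 20 N for the last 9°.
- **Light push:** from about 57° to 82° I read almost no push towards the wall (about 0 N, against the 2 to 10 N asked), except while re-seating the bottle at 72°. After that I read mostly 1 to 2 N until the press. The camera fits at 57°, 72° and 81° still put the foot on the wall within about 2 mm.
- **Weight on the fingers:** around 63–72° the fingers carried about 3 N of the bottle's weight. I lowered them slightly, and the cameras showed no lift off the bench.
- **Re-seating at 72°:** pushing in there briefly raised the vertical force to about 5 N. I raised the tool slightly and it cleared.

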